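Hang up the set-up angle and hold the spring punch on the mark

ROBOT

A 6-joint arm with a two-finger parallel gripper is mounted at the origin on the work surface. World frame = base frame: x ahead of the robot, y to its left, z up, the work surface at z = 0. Lengths are in mm, angles in degrees, forces in N, time in s.
With the tool pointing down it reaches from about 350 to 875 mm from the base axis. Payload 4.2 kg.
Tool frame: the origin (TCP) lies on the centre line of the jaws, within the pads' length; the fingertips stand 22 mm ahead of it and the grasp point (between the pads) lies 3 mm ahead of it (bot.tip_extent is the z of the fingertips in the tool frame, in mm); z points along the fingers, y is the line along which they close (so a half turn about z gives the same grasp; the last joint's range is limited). The gripper opens to 87 mm and grips with 3 to 60 N. Pads are 19 mm wide; open, the fingers measure 117 mm over their backs; the gripper's body (75 mm by 190 mm) begins 51 mm behind the grasp point.
Start: joints at [-49.928, 22.042, 0.453, 0, -68.411, -14.817], TCP at [266.676, -565.228, 244.55] pointing down, gripper open.
Joint ranges: [-179.83, 179.83], [-69.29, 118.12], [-61.27, 80.66], [-181.25, 117.63], [-171.15, -9.14], [-177.46, 177.46]. Speed limits (degrees/s): [159.86, 159.86, 180, 180, 180, 180].

INTERFACE

Orientations are given as a 3x3 rotation matrix whose columns are the frame's x, y, z axes.
In Python, from plant import bot, jaws, solver, optics, job gives the robot as it stands. Calls block until the motion is done:
- bot.reach(position, orientation): joint-space move of the TCP to a pose.
- bot.movel(position, frame=None, speed=150): straight line of the TCP; frame=None keeps the orientation; speed is the mean speed in mm/s.
- bot.set_joints(angles): joint-space move.
- jaws.gripper_to(opening): finger opening in mm; the grip force is fixed at half the most; returns when the fingers have stopped.
- bot.hold(seconds).
- solver.solve_ik(position, orientation): joint angles nearest the present ones, or None.
- bot.observe(): the state.
- optics.read_camera(name): name is "scene" or "side" or "wrist"; returns a dict with "frame" (480x640x3 uint8, red, green, blue), "depth" (480x640 float32, mm along the optical axis (not along the pixel's ray), 0 where there is no reading), "fx", "fy", "cx", "cy" (pixels), "position" and "orientation" of the camera in the world. Camera axes: x right, y up, looking along -z (the intrinsics and any distortion apply to the point x, -y, -z); pixel columns grow to the right and rows downward; lengths in mm; the calibration is good to about 2 mm. A picture is of the moment at which its call begins.
A pose or a line that the arm cannot do raises bot.MotionError and nothing moves.
- job.sign_off(): hands the job in; it is judged then, once.
The state is a dict: "time": time; "q": joint angles; "dq": joint speeds; "joint_torque": joint torques, N m; "eef_pos": TCP position; "ee_rot": TCP orientation; "wrist_force": force on the tool from outside, world axes, zero at the start; "ft_torque": the same for the moment, N m; "opening": finger opening in mm; "grasp_force": force on a finger pad.
Only numpy, scipy, OpenCV 4.12 (cv2) and the standard library are available. Lean on these libraries where they do the work, as an engineer would, in place of code of your own. Each camera call takes 0.05 s, during which the arm holds its last target. There are 200 camera calls.

TASK

Hang the aluminium set-up angle that stands on the bench block by its eye on the peg of the tool stand. Then take the tall square spring punch with the round collar out of the punch rack and hold it upright with its point inside the scribed ring on the brass blank, pressing gently so that its sprung nose goes about halfway in. Finish while still holding the punch there like this, and leave everything else on the bench where it is.

Things in the scene. Friction and masses are not known exactly. Their poses are not given: they have to be found in the camera images.
- angle: Plain aluminium set-up angle, 160 g, loose, standing on the block. Upright leg 8 mm thick (x -4 to 4), 44 mm wide (y), 95 mm tall, with a round 20 mm eye through it along x; foot 8 mm thick along the leg's lower edge, reaching to x -42 mm. Origin: underside of the foot, on the leg's middle plane; z up. Pinch it above the eye (z 62 to 95), across the 8 mm.
- eye (a point): Centre of the angle's eye, 50 mm above the angle's underside; x runs along the hole. The angle may hang either way round (foot away from the post leaves more room); let go, it swings to lean some 15 degrees and may slide down the peg to the post.
- stand: Tool stand, fixed: dark wooden base 100 x 90 x 12 mm, square dark steel post 16 mm thick and 165 mm tall, and one round steel peg of 8 mm diameter sticking out of the post to the stand's -x, 80 mm long, sloping up 0.21 rad (12 degrees) and ending in a ball of 11 mm diameter. Origin: bottom of the post's axis; z up.
- peg_tip (a point): Centre of the ball at the free end of the peg (stand frame: x -86, z 177 mm).
- peg_mid (a point): Point on the peg's axis halfway along it (stand frame: x -47, z 168 mm); axes as the stand's.
- block: Steel bench block, fixed, 110 x 130 x 30 mm, with a brass blank 70 x 46 x 2 mm fixed on its -y half; the angle stands on its +y half. Origin: centre of the underside; z up.
- mark (a point): Centre of the scribed ring (14 mm outer diameter, with scribed cross lines) on top of the brass blank, 32 mm above the bench.
- rack: Wooden punch rack, fixed, 70 x 160 x 60 mm, with three through holes of 19 mm diameter in a row along y, 50 mm apart. Origin: centre of the underside. It holds three steel punches, in any order: the spring punch and two plain round ones, standing 50 and 66 mm above it (one on a square shoulder, one ending in a ball).
- punch: Spring punch, steel, 130 g: the tallest in the rack. Origin: centre of the underside of its round collar (27 mm diameter, 6 mm thick), which rests on the rack's top; z along the tool, up. Above: straight square shank, 14 x 14 mm, sides along x and y (z 6 to 85). Below, in the hole: round barrel of 13 mm to z -35, nose to z -53. Grip the shank across its flats, along x.
- point (a point): Tip of the punch's sprung nose, 53 mm below the collar's underside when the nose is out.
- nose (a joint): How far the nose is pushed into the punch: 0 when out, 0.012 m at its stop. Spring of 700 N/m without preload: 3 mm is 2.1 N, halfway (6 mm) 4.2 N, at the stop 8.4 N.
Things that resemble listed ones, but are neither listed nor needed, are in the scene too. Of the things that look like the rack, take the one that is nearest to the robot's base at the start. Leave any purple look-alike of the block alone.

How it is judged:
By the outcome, as a careful person would: the job done as asked, in the order asked, and still so for the second after the job is handed in, while the arm keeps its last pose, push and grip.
It also fails if it takes over 61 s, if anything falls off the work surface, if the arm or the gripper's body presses on something with over 40 N, if the wrist force passes 120 N, or if a joint passes its speed limit or range.

## Working session

There is one attempt and no reset: what is moved stays moved. The work goes in short steps, each a Python script; the robot and the scene stay as the last script left them, time stands still between calls to the robot, and variables do not carry over. Pictures are saved under pics/ and viewed, at most 10 in all, crops included, and the job is handed in when it is done.

```bash
ls; mkdir -p pics
cat > h.py <<'E'
import numpy as np, cv2
from plant import bot, jaws, solver, optics, job
def shot(name, tag):
    c=optics.read_camera(name); np.savez(f'pics/{tag}.npz',**{k:np.asarray(v) for k,v in c.items()})
    cv2.imwrite(f'pics/{tag}.png',c['frame'][:,:,::-1]); return c
def load(tag): return dict(np.load(f'pics/{tag}.npz'))
def cloud(c):
    v,u=np.mgrid[0:480,0:640]; d=c['depth']
    p=np.stack([(u-c['cx'])/c['fx']*d,-(v-c['cy'])/c['fy']*d,-d],-1)
    P=p@np.asarray(c['orientation']).T+np.asarray(c['position']); P[d<=0]=np.nan; return P
def ray(c,u,v,z):
    r=np.asarray(c['orientation'])@np.array([(u-c['cx'])/c['fx'],-(v-c['cy'])/c['fy'],-1]); o=np.asarray(c['position'])
    return o+r*(z-o[2])/r[2]
def down(yaw):  # tool z down, tool y axis at yaw deg
    a=np.radians(yaw); y=np.array([np.cos(a),np.sin(a),0]); z=np.array([0,0,-1.]); return np.stack([np.cross(y,z),y,z],1)
E
python3 - <<'E'
from h import *
for n in ['scene','side']:
    c=shot(n,n+'0'); print(n,c.keys(),c['position'],np.round(c['orientation'],3).tolist(),c['fx'],c['cx'])
a=[cv2.imread(f'pics/{n}0.png') for n in ['scene','side']]
print(bot.observe())
E
```

```text
pics
scene dict_keys(['frame', 'depth', 'fx', 'fy', 'cx', 'cy', 'position', 'orientation']) [ 978.49894281 -553.66589047  881.63726797] [[0.615, -0.574, 0.54], [0.788, 0.448, -0.422], [0.0, 0.685, 0.729]] 438.5173781778206 322.09990178009787
side dict_keys(['frame', 'depth', 'fx', 'fy', 'cx', 'cy', 'position', 'orientation']) [  284.66226049 -1101.08203548   805.25860676] [[0.995, 0.043, -0.094], [-0.102, 0.569, -0.816], [0.018, 0.821, 0.57]] 531.509548686953 319.03584817134276
{'time': 0.1, 'q': array([-4.99258376e+01,  2.20877716e+01,  3.87619905e-01, -2.59253475e-02,
       -6.84125798e+01, -1.48166193e+01]), 'dq': array([-0.02990728, -0.10790507,  0.10403908,  0.11977666, -0.0352049 ,
        0.00998717]), 'joint_torque': array([-3.49989723e-04, -3.91689706e+01,  1.87935930e+01,  4.23187315e+00,
        1.34976214e-02, -6.68655275e-05]), 'eef_pos': array([ 266.48480007, -564.78670871,  243.55254437]), 'ee_rot': array([[-9.04470131e-01, -4.26535918e-01, -9.44675995e-04],
       [-4.26536953e-01,  9.04468392e-01,  1.77642045e-03],
       [ 9.67224518e-05,  2.00965846e-03, -9.99997976e-01]]), 'wrist_force': array([ 0.72711462,  0.61510114, -0.59522696]), 'ft_torque': array([ 0.0473579 , -0.01248643,  0.00591915]), 'grasp_force': 0.0, 'opening': 86.69291241709941}
```

View pics/scene0.png

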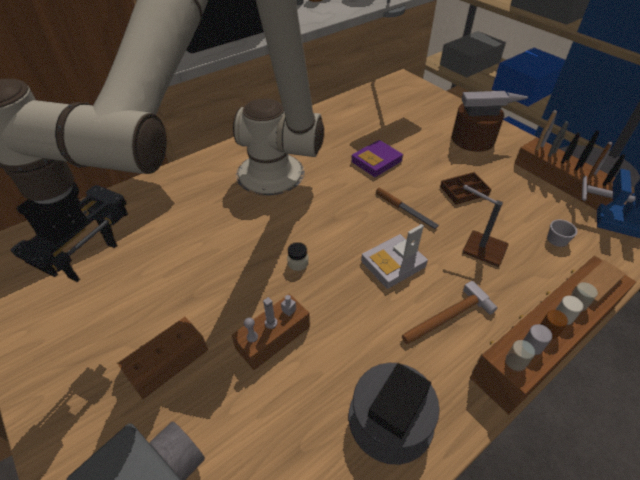

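View pics/side0.png

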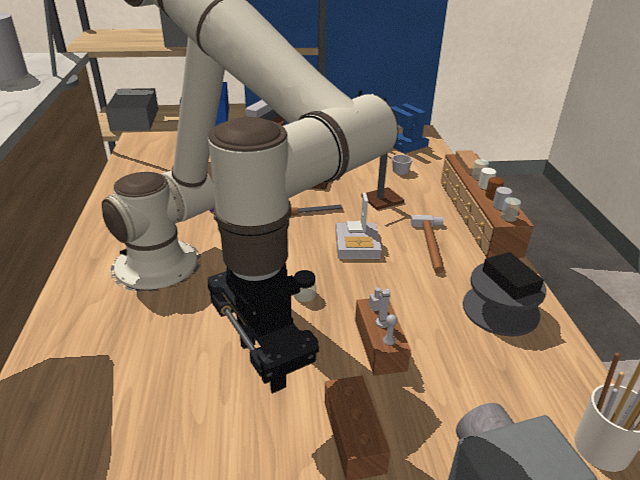

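The scene view shows the block with brass and angle at about (395,262), the angle's leg at (411,250), the stand's post at (492,225) with its peg going to (466,188), and the punch rack at (270,330). An empty look-alike rack is at (163,355). The side view shows the block at (358,240), the rack at (383,335) and the post at (383,180).

```bash
cat > m1.py <<'E'
from h import *
c=load('scene0'); P=cloud(c); f=c['frame']
def seg(name,x0,y0,x1,y1,zl,zh):
    Q=P[y0:y1,x0:x1].reshape(-1,3); m=(Q[:,2]>zl)&(Q[:,2]<zh); q=Q[m]
    r=cv2.minAreaRect(q[:,:2].astype(np.float32)); print(name,len(q),'med',np.median(q,0).round(1),'rect',np.round(r[0],1),np.round(r[1],1),round(r[2],1))
    return q
seg('racktop',228,290,315,368,54,63)
seg('emptyrack',115,315,212,398,54,63)
seg('punches',228,280,315,368,72,200)
seg('tall',228,280,315,368,132,160)
seg('blocktop',355,220,432,292,26,35)
seg('leg',395,215,430,285,55,130)
seg('legtop',395,215,430,285,116,130)
seg('standbase',460,230,512,268,6,16)
seg('post',478,195,505,245,30,158)
q=seg('peg',455,180,505,215,160,190)
seg('tip',455,180,472,196,160,200)
print(np.round(P[186:192,462:470,2]))
for n,zz in [('punches',0)]:
    Q=P[280:368,228:315].reshape(-1,3); Q=Q[Q[:,2]>72]
    n,l,s,ct=cv2.connectedComponentsWithStats(((P[280:368,228:315,2]>80)).astype(np.uint8))
    for i in range(1,n):
        if s[i,4]>8:
            q=P[280:368,228:315][l==i]; print(s[i],ct[i]+[228,280],q.mean(0).round(1),np.nanmax(q[:,2]))
E
python3 m1.py
python3 - <<'E'
import cv2
a=cv2.imread('pics/scene0.png')
x=cv2.resize(a[170:310,350:520],None,fx=3.5,fy=3.5,interpolation=3)[:490]; y=cv2.resize(a[280:370,225:320],None,fx=2.1,fy=2.1)
o=cv2.copyMakeBorder(y,0,x.shape[0]-y.shape[0],0,0,0); cv2.imwrite('pics/crop1.png',cv2.hconcat([x,o]))
E
```

```text
racktop 1545 med [ 516.2 -336.8   60.3] rect [ 504.4 -323.3] [ 72.2 161.5] 4.5
emptyrack 2302 med [ 418.4 -543.2   60.2] rect [ 416.  -537.8] [ 74.1 160.1] 6.1
punches 535 med [ 509.7 -324.6  104. ] rect [ 506.3 -322.8] [ 26.  122.3] 5.7
tall 70 med [ 506.9 -324.9  143.9] rect [ 504.4 -324.3] [15.4 13.9] 3.6
blocktop 1445 med [523.1  30.5  30.8] rect [515.6  43.9] [133.7 112.5] 85.6
leg 314 med [538.1  75.3  97.3] rect [535.9  80.1] [48.  11.5] 86.5
legtop 82 med [537.2  77.6 124.3] rect [535.5  78.9] [44.4 10.6] 87.5
standbase 900 med [636.3 265.9  12.4] rect [630.3 273.4] [101.  94.] 22.5
post 262 med [623.2 262.8  97.4] rect [621.6 267.2] [16.  17.7] 21.7
peg 162 med [585.5 254.5 170.3] rect [583.1 251.6] [98.7 17.2] 22.8
tip 33 med [545.6 238.3 179.1] rect [546.1 239. ] [19.6 11.3] 33.2
[[ 23.  20. 181. 182. 179. 182. 180.  18.]
 [ 19.  18. 180. 179. 180. 176. 178. 181.]
 [ 19.  14. 176. 179. 177. 178. 179. 179.]
 [  9.  12.   7.  11.  15. 175. 175. 176.]
 [  8.   4.   4.   7.   8.   9.  15. 172.]
 [  5.   6.   6.   2.   6.   9.  13.  17.]]
[ 53  15  15  16 149] [288.18120805 302.84563758] [ 504.1 -276.    93.9] 112.88044764040399
[ 35  17  12  25 195] [268.91794872 309.08717949] [ 507.8 -325.3  119.3] 147.45363827188385
[ 16  37  11  18 132] [249.59848485 324.50757576] [ 511.2 -374.7  113.5] 128.56863766601316
```

View pics/crop1.png

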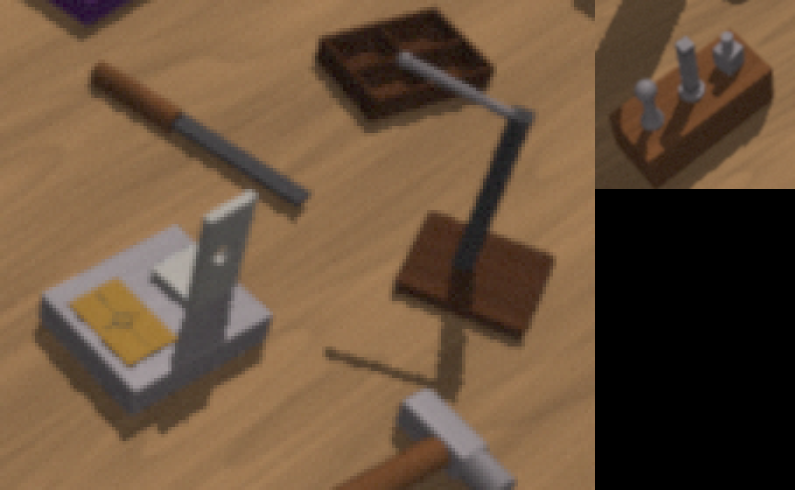

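The crop confirms the layout: the foot points to the angle's -x, and the spring punch is the middle one of three. The sizes measured from depth match those given: rack 72x161, block 134x112, leg 44x10.6, post 16, peg tip z 179. Next I move above the angle.

Run:
```python
from h import *
for yaw in (-3,177):
    for p,dy in (((536,79,230),0),((536,79,120),0),((540,235,230),25.5),((590,255,210),25.5),((507,-325,200),7.3),((510,10,180),0),((515,10,180),-1)):
        q=solver.solve_ik(np.array(p,float),down(yaw+dy)); print(yaw,p,None if q is None else np.round(q))
bot.reach([536,79,240],down(-3)); print(bot.observe()['time'],bot.observe()['q'])
c=shot('wrist','w1'); P=cloud(c)
def rect(name,m):
    q=P[m].astype(np.float32)
    r=cv2.minAreaRect(q[:,:2]); print(name,len(q),np.median(q,0).round(1),np.round(r[0],1),np.round(r[1],1),round(r[2],1))
z=P[:,:,2]; near=np.hypot(P[:,:,0]-536,P[:,:,1]-79)<45
rect('legtop',(z>115)&(z<135)&near)
rect('blocktop',(z>24)&(z<36)&(np.hypot(P[:,:,0]-515,P[:,:,1]-44)<100))
```

```text
-3 (536, 79, 230) [ 26.  15. -13.   0. -63. 151.]
-3 (536, 79, 120) [ 26.  21. -21.   0. -48. 151.]
-3 (540, 235, 230) [ 39.  19.  -6.   0. -65. 163.]
-3 (590, 255, 210) [ 38.  25.   0.   0. -65. 165.]
-3 (507, -325, 200) [ -17.   22.   -7.    0.  -62. -158.]
-3 (510, 10, 180) [ 19.  14. -21.   0. -55. 158.]
-3 (515, 10, 180) [ 19.  15. -20.   0. -55. 157.]
177 (536, 79, 230) [ 26.  15. -13.   0. -63. -29.]
177 (536, 79, 120) [ 26.  21. -21.   0. -48. -29.]
177 (540, 235, 230) [ 39.  19.  -6.   0. -65. -17.]
177 (590, 255, 210) [ 38.  25.   0.   0. -65. -15.]
177 (507, -325, 200) [-17.  22.  -7.   0. -62.  22.]
177 (510, 10, 180) [ 19.  14. -21.   0. -55. -22.]
177 (515, 10, 180) [ 19.  15. -20.   0. -55. -23.]
2.575 [ 2.54938993e+01  1.41504301e+01 -1.16991004e+01  5.41716957e-03
 -6.41539329e+01  1.51448894e+02]Traceback (most recent call last):
  File "<stdin>", line 11, in <module>
  File "<stdin>", line 9, in rect
cv2.error: OpenCV(4.12.0) /io/opencv/modules/imgproc/src/convhull.cpp:143: error: (-215:Assertion failed) total >= 0 && (depth == CV_32F || depth == CV_32S) in function 'convexHull'
```

View pics/w1.png

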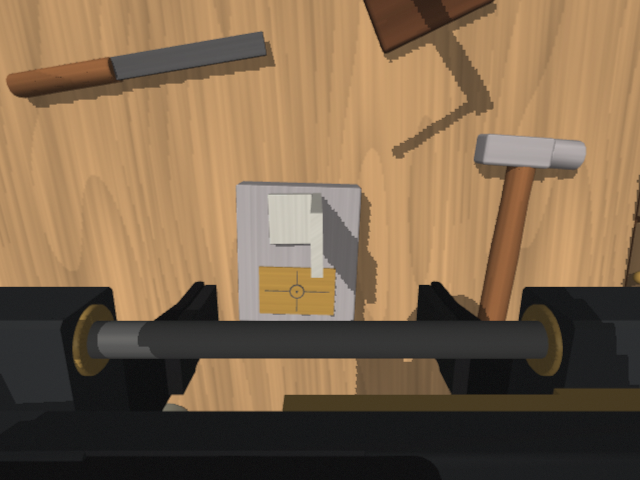

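The wrist view shows the leg's top as a bright strip at about (317,235), the foot at (290,219), and the ring's cross at (297,291).

Run:
```python
from h import *
c=load('w1'); P=cloud(c)
print(c['position'],np.round(c['orientation'],3).tolist(),c['fx'],c['cx'],c['cy'])
print('mark',ray(c,296.7,291.3,32).round(1), P[291,303].round(1))
print('leg top ends', ray(c,317,195,125).round(1), ray(c,317,276,125).round(1), P[200:276:15,317].round(1).tolist())
print('block corners',[ray(c,u,v,30)[:2].round(1).tolist() for u,v in((238,183),(360,187))])
f=c['frame']; h=cv2.cvtColor(f,cv2.COLOR_RGB2HSV)
g=f.astype(int); m=(g.min(2)>185)&(np.ptp(g,axis=2)<30); 
n,l,s,ct=cv2.connectedComponentsWithStats(m.astype(np.uint8)); print([(s[i].tolist()) for i in range(1,n) if s[i,4]>100])
r=c['depth']; print(r[237,317],r[291,303],r[100,300])
```

```text
[539.07971721 149.06259976 379.87920876] [[0.999, 0.052, 0.014], [-0.054, 0.963, 0.262], [-0.0, -0.263, 0.965]] 401.7629117203812 317.0977773294478 244.1739124381948
mark [512.7  10.3  32. ] [518.5  10.5  32.5]
leg top ends [537.  112.2 125. ] [534.1  57.6 125. ] [[536.4, 100.5, 71.4], [536.3, 99.1, 124.4], [535.8, 89.0, 123.6], [535.2, 79.3, 125.5], [534.7, 68.9, 125.1], [534.1, 58.3, 124.9]]
block corners [[468.4, 112.5], [573.9, 103.4]]
[[268, 195, 20, 48, 491], [289, 195, 7, 48, 182], [296, 195, 10, 48, 364], [307, 195, 15, 54, 475]]
263.27094 371.81168 358.8915
```

The leg's top is centred at (535.5, 79) at z 125, which agrees with the scene view. The mark is at (512.7, 10.3). Now I grasp the angle and carry it to the pre-insertion pose.

Run:
```python
from h import *
jaws.gripper_to(45)
bot.reach([535.5,79,220],down(177))
bot.movel([535.5,79,120.5],speed=120)
jaws.gripper_to(0); s=bot.observe(); print(s['opening'],s['grasp_force'],s['eef_pos'].round(1))
bot.movel([535.5,79,230],speed=120)
a=np.radians(22.5); u=np.array([np.cos(a),np.sin(a),0]); d=np.r_[-u[:2]*np.cos(.21),np.sin(.21)]
tip=np.array([542.3,234.4,178]); eye=tip+32*d
bot.reach(eye+[0,0,40],down(177+25.5)); 
s=bot.observe(); print(s['time'],s['eef_pos'].round(1),eye.round(1),s['opening'],s['wrist_force'].round(1))
for n in('scene','side'): shot(n,n+'1')
a=cv2.imread('pics/scene1.png')[130:280,400:540]; b=cv2.imread('pics/side1.png')[100:250,310:450]
cv2.imwrite('pics/crop2.png',cv2.resize(cv2.hconcat([a,b]),None,fx=2.85,fy=2.85,interpolation=2))
```

```text
7.898849614353243 29.995033931918442 [535.6  79.  120.6]
9.6333 [512.9 223.  223.8] [513.4 222.4 184.7] 7.715192846771566 [ 0.6  0.6 -2.2]
```

View pics/crop2.png

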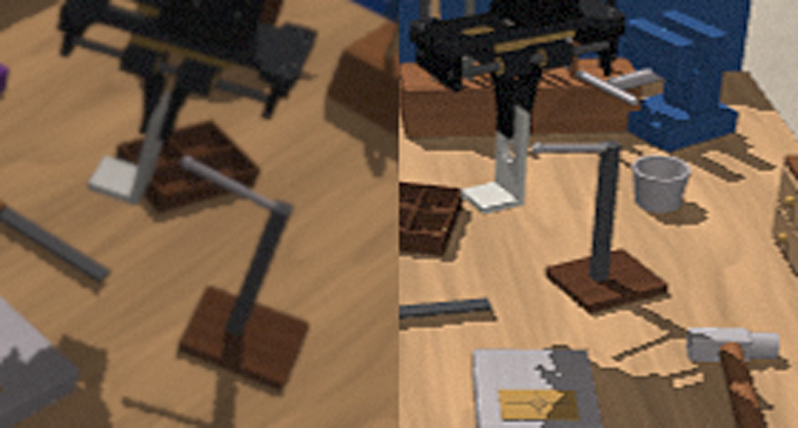

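In the crop, the angle is held upright with its eye near side pixel (349,155). The peg tip is just right of it, near (358,152), and the leg is at about scene (453,180). I fit the peg axis and the leg plane from both depth maps.

Run:
```python
from h import *
a=np.radians(22.5); u=np.array([np.cos(a),np.sin(a)]); v=np.array([-u[1],u[0]]); O=np.array([621.6,267.2])
for n in('scene1','side1'):
    c=load(n); P=cloud(c); o=np.asarray(c['position'])
    w=P[...,:2]-O; X=w@u; Y=w@v; Z=P[...,2]
    m=(X>-95)&(X<-12)&(abs(Y)<15)&(Z>140)&(Z<200)&(abs(Z-168+.213*(X+47))<14)
    p=np.polyfit(X[m],Y[m],1); pz=np.polyfit(X[m],Z[m],1)
    vd=(o-[*(O-47*u),168]); vd/=np.linalg.norm(vd)
    vl=np.array([vd[:2]@u,vd[:2]@v,vd[2]])
    print(n,'peg n',m.sum(),'X',X[m].min().round(1),X[m].max().round(1),'Y fit',p.round(4),'at -47',np.polyval(p,-47).round(1),'Z at-47',np.polyval(pz,-47).round(1),pz[0].round(3),'view dir',vl.round(2))
    k=(Z>20)&(Z<150)&(abs(X)<14)&(abs(Y)<14); print(' post',k.sum(),X[k].min().round(1),X[k].max().round(1),Y[k].min().round(1),Y[k].max().round(1), np.percentile(X[k],[5,95]).round(1),np.percentile(Y[k],[5,95]).round(1))
    # leg
    e=np.array([513.4,222.4,184.7]); wl=P[...,:2]-e[:2]; x=wl@u;y=wl@v;z=Z-e[2]
    L=(abs(x)<9)&(abs(y)<32)&(z>-60)&(z<14)
    if n=='scene1': L&=x>-6
    print(' leg',L.sum(),'x med',np.median(x[L]).round(1),'slope x(z),x(y)',np.polyfit(z[L],x[L],1)[0].round(3),np.polyfit(y[L],x[L],1)[0].round(3),'y',np.percentile(y[L],[1,5,50,95,99]).round(1),'zmin',np.percentile(z[L],[1,3]).round(1))
    F=(x<-12)&(x>-48)&(abs(y)<40)&(abs(z+46)<14)
    print(' foot',F.sum(),np.median(z[F]).round(1),np.percentile(x[F],[2,98]).round(1),np.percentile(y[F],[2,98]).round(1))
    # eye: pixels inside leg outline behind leg
    hm=((L).astype(np.uint8))
    box=cv2.boundingRect(hm); print(' box',box)
    x0,y0,ww,hh=box
    print('\n'.join(''.join('#' if q else '.' for q in r) for r in hm[y0:y0+hh,x0:x0+ww]) )
```

```text
scene1 peg n 116 X -90.9 -12.6 Y fit [-0.0098  1.3424] at -47 1.8 Z at-47 171.7 -0.197 view dir [ 0.05 -0.78  0.62]
 post 262 -8.1 8.1 -9.8 7.5 [-7.3  7.5] [-7.1 -1.4]
 leg 117 x med 1.1 slope x(z),x(y) -0.008 0.105 y [-22.6 -21.7 -18.9  16.1  21.7] zmin [-51.3 -48.9]
 foot 164 -43.0 [-42.3 -12.7] [-22.3  22.8]
 box (445, 179, 12, 23)
..........##
..........##
......#..###
.....######.
.....######.
.....######.
....#######.
....######..
....######..
....######..
...######...
...######...
...######...
..######....
..######....
..#####.....
..#####.....
.#####......
.#####......
.####.......
#####.......
####........
.###........
side1 peg n 72 X -88.0 -12.7 Y fit [-0.0219 -1.4283] at -47 -0.4 Z at-47 170.8 -0.208 view dir [-0.52 -0.75  0.42]
 post 295 -10.5 13.9 -13.7 11.7 [-7.3  9.3] [-10.    7.9]
 leg 226 x med -2.2 slope x(z),x(y) 0.048 -0.039 y [-26.6 -24.2  -9.4  19.3  22.1] zmin [-49.6 -46.5]
 foot 113 -43.2 [-42.7 -12.8] [-25.1  21.5]
 box (342, 147, 14, 26)
...##.........
...###........
...#####.#....
...####.##...#
...####.######
...####..#####
..######.#####
..######.####.
..###########.
..###########.
..###########.
..###########.
..###########.
..###########.
..###########.
..###########.
..###########.
#############.
..###########.
...##########.
....#########.
......#######.
.......######.
........#####.
........####..
.......####...
```

From both views, after surface-bias correction, the peg axis lies about 3.8 mm to +v and 1 mm above my assumption. The angle is where expected. I correct for this and insert while watching the force.

Run:
```python
from h import *
a=np.radians(22.5); v=np.array([-np.sin(a),np.cos(a),0])
b=np.radians(21.8); into=np.array([np.cos(b)*np.cos(.21),np.sin(b)*np.cos(.21),-np.sin(.21)])
p0=np.array([513.4,222.4,224.7])+3.8*v+[0,0,1.0]
bot.movel(p0,down(177+24.8),speed=60)
w0=bot.observe()['wrist_force']
for s in (20,30,40,50,60,70):
    bot.movel(p0+s*into,speed=60); o=bot.observe(); f=o['wrist_force']-w0; print(s,f.round(1),o['eef_pos'].round(1),o['opening'])
    if np.linalg.norm(f)>5: break
print(o['time'])
for n in('scene','side'): shot(n,n+'2')
x=cv2.imread('pics/scene2.png')[130:280,400:540]; y=cv2.imread('pics/side2.png')[100:250,310:450]
cv2.imwrite('pics/crop3.png',cv2.resize(cv2.hconcat([x,y]),None,fx=2.85,fy=2.85,interpolation=2))
```

```text
20 [-0.1  0.3 -0. ] [530.3 233.1 221. ] 8.00350362120089
30 [-0.   0.5 -0.5] [539.4 236.9 219.2] 7.531352777336308
40 [ 0.5  0.3 -0.3] [548.5 240.5 217.1] 7.7459742247336845
50 [-1.2  0.2 -0.4] [557.6 244.1 215. ] 7.891969278638601
60 [0.1 0.3 0. ] [566.6 247.8 212.8] 8.188093350266005
70 [ 0.2 -0.2  0. ] [575.7 251.4 210.7] 7.61762591491273
12.05
```

View pics/crop3.png

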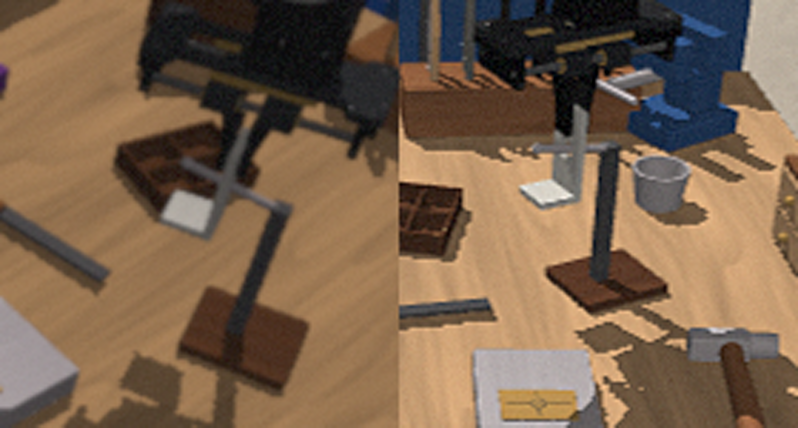

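The peg goes through the eye with no contact force. Next I lower to contact, release, retreat and check.

Run:
```python
from h import *
o=bot.observe(); p=o['eef_pos'].copy(); w0=o['wrist_force']
for k in range(1,9):
    bot.movel(p-[0,0,k],speed=20); f=bot.observe()['wrist_force']-w0
    if f[2]>1.2: break
print(k,f.round(2))
jaws.gripper_to(16); jaws.gripper_to(28); jaws.gripper_to(52)
q=bot.observe()['eef_pos']; bot.movel(q+[0,0,80],speed=80); 
bot.reach([507.8,-325,250],down(184.3))
print(bot.observe()['time'])
for n in('scene','side','wrist'): shot(n,n+'3')
x=cv2.imread('pics/scene3.png')[130:280,400:540]; y=cv2.imread('pics/side3.png')[100:250,310:450]
t=cv2.resize(cv2.hconcat([x,y]),(560,300)); w=cv2.resize(cv2.imread('pics/wrist3.png'),(400,300))
cv2.imwrite('pics/crop4.png',cv2.vconcat([t,cv2.copyMakeBorder(w,0,0,0,160,0)]))
c=load('wrist3'); P=cloud(c); z=P[...,2]
def rect(n,m):
    q=P[m].astype(np.float32); r=cv2.minAreaRect(q[:,:2].copy()); print(n,len(q),np.median(q,0).round(1),np.round(r[0],1),np.round(r[1],1),round(r[2],1))
near=np.hypot(P[...,0]-508,P[...,1]+325)<25
for a,b in((139,152),(63,72)):
    m=(z>a)&(z<b)&near
    if m.sum()>4: rect((a,b),m)
```

```text
7 [-1.23  0.07  3.05]
18.9167
(139, 152) 503 [ 503.4 -325.1  144.6] [ 503.4 -324.3] [13.5 14.6] 4.3
(63, 72) 396 [ 505.5 -329.9   65.7] [ 503.7 -326.3] [26.6 23. ] 8.1
```

View pics/crop4.png

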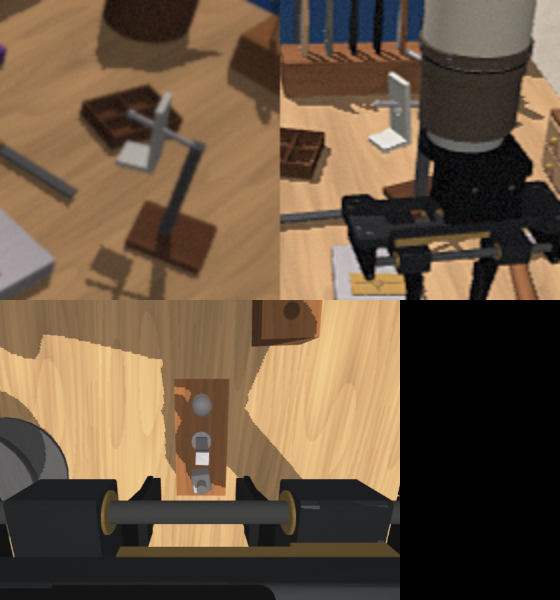

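The angle hangs on the peg, leaning as expected. The punch's top is at (503.4, -324.3), z 145, yaw 4.3°, and both cameras agree. Now I grasp it, lift it out, and carry it above the mark.

Run:
```python
from h import *
c=load('scene0'); print('mark scene',ray(c,384.9,261.4,32).round(1))
jaws.gripper_to(45)
bot.movel([503.6,-324.5,250],down(184.3),speed=100)
bot.movel([503.6,-324.5,118],speed=130)
jaws.gripper_to(0); s=bot.observe(); print(s['opening'],s['grasp_force'],s['eef_pos'].round(1),s['wrist_force'].round(1))
bot.movel([503.6,-324.5,255],speed=100)
bot.reach([512.7,10.3,255],down(177))
bot.movel([512.7,10.3,158],speed=80)
s=bot.observe(); print(s['time'],s['opening'],s['eef_pos'].round(1),s['wrist_force'].round(1),s['ee_rot'].round(4).tolist())
for n in('scene','side'): shot(n,n+'4')
x=cv2.imread('pics/scene4.png')[190:300,340:450]; y=cv2.imread('pics/side4.png')[160:270,305:415]
cv2.imwrite('pics/crop5.png',cv2.resize(cv2.hconcat([x,y]),None,fx=3.6,fy=3.6,interpolation=2))
for n in('scene4','side4'):
    c=load(n);P=cloud(c);z=P[...,2]
    m=(np.hypot(P[...,0]-512.7,P[...,1]-10.3)<25)&(z>38)&(z<140)
    for a,b in((40,50),(52,64),(66,92),(94,102),(104,120)):
        k=m&(z>a)&(z<b); q=P[k]
        if len(q): print(n,a,b,len(q),q.mean(0).round(1), np.ptp(q,axis=0).round(1),'zmin',q[:,2].min().round(1))
```

```text
mark scene [513.7  10.7  32. ]
13.741148787753774 29.999596446286887 [ 503.7 -324.5  118.1] [ 0.2 -0.   0.5]
25.7333 13.872948507182667 [513.1  10.4 158.6] [-0.3 -0.9 -0.7] [[-0.0522, -0.9986, 0.0013], [-0.9986, 0.0522, 0.0003], [-0.0004, -0.0013, -1.0]]
scene4 40 50 2 [512.8  11.3  47.8] [2.6 0.7 1.9] zmin 46.9
scene4 52 64 6 [513.5   9.9  57.1] [1.6 6.5 9.1] zmin 53.2
scene4 66 92 36 [515.2   7.7  78.3] [13.4 14.1 24.4] zmin 67.0
scene4 94 102 6 [519.9   5.5 101.5] [11.3 19.3  1.7] zmin 100.2
scene4 104 120 67 [515.9   7.3 110.3] [25.3 27.1 15.9] zmin 104.1
side4 52 64 9 [515.    8.2  56.6] [ 3.5  3.5 11. ] zmin 52.0
side4 66 92 43 [514.5   6.1  79.3] [11.3 16.2 25.2] zmin 66.5
side4 94 102 6 [515.6   3.7  97.7] [17.7  6.7  7.4] zmin 94.0
side4 104 120 56 [513.6   5.2 109.7] [24.8 24.3 14.8] zmin 104.0
```

View pics/crop5.png

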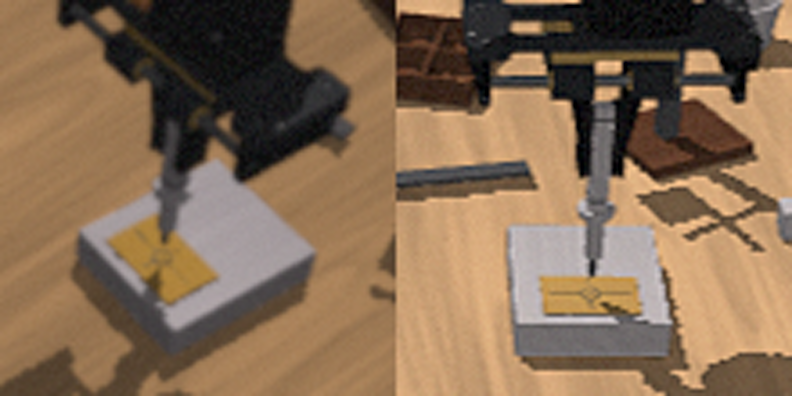

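The nose tip is directly above the ring in both views: side tip (592,275) over mark (592,295), scene tip (163,243) over (162,258). The punch is upright. Now I press gently, watching force and travel.

Run:
```python
from h import *
def fz():
    a=[]
    for _ in range(8): bot.hold(0.04); a.append(bot.observe()['wrist_force'][2])
    return np.mean(a)
f0=fz(); print(f0)
for z in (146,143,141,140,139,138,137,136,135,134):
    bot.movel([512.9,10.4,z],speed=20); f=fz()-f0; e=bot.observe(); print(z,e['eef_pos'].round(1),f.round(2))
    if f>3.9: break
print(e['time'],e['opening'])
for n in('scene','side'): shot(n,n+'5')
x=cv2.imread('pics/scene5.png')[130:300,340:520]; y=cv2.imread('pics/side5.png')[110:280,300:480]
cv2.imwrite('pics/crop6.png',cv2.resize(cv2.hconcat([x,y]),None,fx=2.2,fy=2.2,interpolation=2))
```

```text
-1.4861494718405832
146 [512.9  10.4 146.1] 0.18
143 [512.9  10.4 143. ] 0.39
141 [513.1  10.4 141.2] 1.39
140 [513.1  10.4 140.1] 2.23
139 [513.   10.4 139.1] 3.08
138 [513.1  10.5 138.1] 3.32
137 [513.   10.4 137.1] 3.78
136 [513.   10.4 136.1] 4.99
31.3833 13.949189729301638
```

View pics/crop6.png

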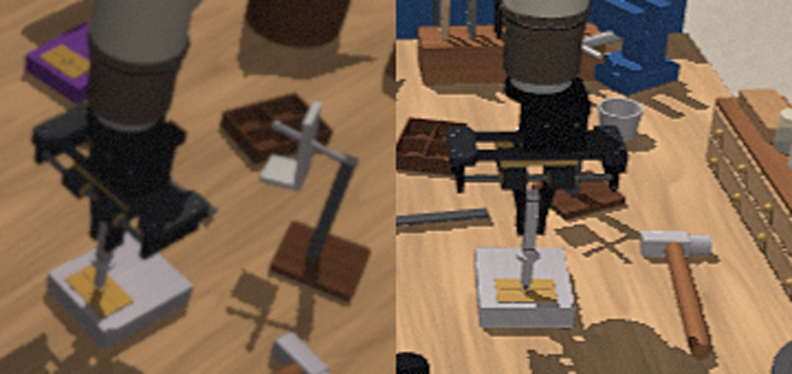

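The point rests in the ring, the punch is upright, and the angle is still hanging. The force fit puts contact at about 142.9, so halfway in is at about 136.8.

Run:
```python
from h import *
bot.movel([512.9,10.4,136.8],speed=10); bot.hold(0.4)
a=[]
for _ in range(8): bot.hold(0.04); a.append(bot.observe()['wrist_force'])
s=bot.observe(); print((np.mean(a,0)+[0,0,1.486]).round(2),s['eef_pos'].round(1),s['opening'],s['time'])
print(job.sign_off())
```

```text
[ 1.87 -0.12  4.64] [512.9  10.4 136.8] 14.046178685022666 32.4667
the job is handed in; nothing more can be done
None
```

I handed the job in at about 32.5 s (limit 61 s). The angle hangs by its eye on the peg, and the arm holds the spring punch upright in the ring at about 4.6 N, so the nose is in roughly 6–6.6 mm, about halfway.

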